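# Zero the batch counter through its recessed well

## Robot

A 6-joint arm with a two-finger parallel gripper is mounted at the origin on the work surface; the furniture and walls round the work are solid. World frame = base frame: x ahead of the robot, y to its left, z up, the work surface at z = 0. Lengths are in mm, angles in rad, forces in N, time in s.
With the tool pointing down it reaches from about 275 to 750 mm from the base axis. Payload 10.2 kg.
Tool frame: the origin (TCP) lies midway between the tips of the shut fingers; the grasp point (between the pads) lies ctrl.grasp_offset behind it (ctrl.grasp_offset is the distance from the TCP to the grasp point, in mm); x points along the fingers, y is the direction in which the jaws open and shut, and the axes are right-handed (so a half turn about x gives the same grasp; the last joint's range is limited). The gripper opens to 85 mm and grips with 20 to 120 N. Pads are 22 mm wide; open, the fingers measure 114 mm over their backs; the gripper's body (76 mm by 85 mm) begins 54 mm behind the grasp point. The pads swing forward as they close: fully open they stand 13 mm farther back than shut.
Start: joints at [0.975, 0.313, 1.498, -0, 1.331, -0.223], TCP at [191.231, 488.94, 231.294] pointing down, gripper open.
Joint ranges: [-2.94, 2.94], [-0.97, 2.17], [0.19, 2.56], [-1.23, 4.37], [0.02, 3.11], [-2.88, 2.88]. Speed limits (rad/s): [2.39, 2.39, 3.01, 3.14, 3.14, 3.14].

## Interface

Orientations are given as a 3x3 rotation matrix whose columns are the frame's x, y, z axes.
In Python, from cell import ctrl, cams, job gives the robot as it stands. The module is installed in compiled form; this text tells all that it offers.
- The arm moves only by the tool carry_out, never from a script. Its argument "steps" is a list of rows, each an object with "jaw": the finger opening in mm, from 0 to 85.4; "offset": the shift along the tool's x, y, z in mm, a list of three; "turn": the turn, a rotation vector about the tool's x, y, z in rad, a list of three. A call has 1 to 20 rows; each row shifts and turns the commanded pose from where the row before left it, along the tool's axes as they then stand; what a row does not reach is not made up. A row lasts 1/10 s, in which the tool goes at most 50 mm and 8.59 degrees, less where a joint would pass 70% of its speed; a pose out of reach is approached as far as the arm can. A call with a gripper value outside its range is refused whole. The fingers move at their own pace and stop on an object; "newtons" is the grip in N (left out, the last holds). Time passes only in rows, so rows that do not move let the fingers close. It gives the time, the measured TCP pose, the force and the opening at its end, in the units of the state.
- ctrl.get_state(): the state, without advancing time (a new reading comes with each control period).
- cams.camera(name): name is "scene" or "top"; returns the picture (420x560x3 uint8, red, green, blue); there is no depth.
- cams.calibration(name): a dict with "fx", "fy", "cx", "cy" (pixels), "R" (3x3) and "t" (3): a world point X has camera coordinates R X + t. Camera axes: x right, y down, z forward; pixel columns grow to the right and rows downward; lengths in mm; the calibration is good to about 2 mm. A picture is of the moment at which its call begins. calibration takes no time and is no camera call.
- job.hand_in(): hands the job in, once; it reports no verdict.
The state is a dict: "t": time; "joints": joint angles; "qd": joint speeds; "joint_efforts": joint torques, N m; "tool_pos": TCP position; "tool_rot": TCP orientation; "ft_force": force on the tool from outside, world axes, zero at the start; "wrist_torque": the same for the moment, N m; "gripper_width": opening from 0.0 (shut) to 1.0 (fully open).
Only numpy, scipy, OpenCV 4.12 (cv2) and the standard library are available. Lean on these libraries where they do the work, as an engineer would, in place of code of your own. Each camera call takes 0.05 s, during which the arm holds its last target.

## Task

Zero the cup counter for the next batch: with a fingertip push its sliding shutter (the grey frame with a finger pocket) fully off the round well, reach into the well and press the sunken key all the way down for a moment, let it come back up, then push the shutter fully back over the round well. Only touch and push: pinch and lift nothing, do not press the key in the square well, and leave the things standing about where they are.

Things in the scene. Friction and masses are not known exactly. Their poses are not given: they have to be found in the camera images.
- batch_counter: The counter: white box fixed to the table, 120 (x) x 200 (y) mm, flat deck 55 mm above the table, and a display housing on its far side (own x +60 to +105 mm, 74 mm high). Origin under the deck's centre at table height; own x points from the front edge to the display, y to the left along the row of two wells, z up. Low rails (8 mm above the deck, own x = -45 and +45 mm) guide the shutter.
- round_well (a point): Centre of the mouth of the ROUND well, at deck height, counter's own (0, +48) mm: 50 mm across, 30 mm deep. The shutter covers it at first.
- square_well (a point): Centre of the mouth of the SQUARE well, at deck height, counter's own (0, -48) mm: 50 x 50 mm, 30 mm deep. The shutter covers it once it is fully open.
- reset_key_top (a point): Centre of the top of the sunken key in the round well: a plain grey disc 32 mm across, its top 20 mm below the deck (35 mm above the table) when not pressed. It sinks straight down.
- reset_key (a joint): How far the round well's key is pressed, m: 0 up, 0.005 fully down; a spring brings it back. It starts to move at about 1.5 N and takes about 4 N to be fully down.
- power_key_top (a point): Centre of the top of the key in the square well (grey, 30 x 30 mm, sunk 20 mm, same spring). It must not be pressed.
- power_key (a joint): How far the square well's key is pressed, m: 0 up, 0.005 fully down.
- shutter_pocket (a point): Centre of the floor of the finger pocket in the shutter. The shutter is a grey plate with a square frame on it, 72 x 72 mm outside; the open-topped pocket within is 50 x 50 mm, its floor 59 mm and its rim 73 mm above the table. A fingertip put into the pocket can push the shutter either way along the counter's y.
- shutter (a joint): Position of the shutter, m: 0 fully over the round well (against its stop), growing as it slides along the counter's -y to 0.096 fully over the square well (against its stop). It slides with about 1.5 N and stays where it is left; it starts at 0 to 0.012.
- steel_beaker: Bystander: open steel beaker, 70 mm across, 69 mm high, to the right of the counter; origin under its centre.
- date_stamp: Bystander: hand stamp, 26 x 45 x 74 mm, standing in front of the counter; origin under its centre.
- marker_pen: Bystander: marker pen, 135 mm long, 17 mm thick, lying to the left of the counter; origin under its middle.
- far_cup: Bystander: sealed paste cup, 104 mm across, 46 mm high, loose, standing alone beyond the counter to the left; origin under its centre.

How it is judged (in metres and radians):
On the way, in this order (a step that is already met when the one before it is completed fails the run):
1. the shutter is pushed fully off the round well (value of joint shutter above 0.085 m), for 0.2 s.
2. the key in the round well is pressed all the way down (value of joint reset_key above 0.004 m and value of joint shutter above 0.08 m), for 0.2 s.
At the end, for the whole second after the job is handed in: The shutter is back over the round well, within 6 mm of its stop; both keys are up (within 1 mm); the beaker, stamp, pen and the loose cup are within 20 mm of where they stood (value of joint shutter below 0.006 m and value of joint each of reset_key, power_key below 0.001 m and distance of each of steel_beaker, date_stamp, marker_pen, far_cup from where it was at the start of the episode below 0.02 m); the robot touches nothing.
It fails at once if the key in the square well is pressed (over 2 mm) (value of joint power_key above 0.002 m).
It fails at once if the beaker, stamp, pen or loose cup is lifted, carried or knocked away (over 20 mm) (distance of any of steel_beaker, date_stamp, marker_pen, far_cup from where it was at the start of the episode above 0.02 m).
It also fails if it takes over 51 s, if anything falls off the work surface, if the arm or the gripper's body presses on something with over 40 N, if the wrist force passes 120 N, or if a joint passes its speed limit or range.

## Working session

There is one attempt and no reset: what is moved stays moved. The work goes in short steps, Python scripts to look and compute and a tool call to move; the robot and the scene stay as the last step left them, time stands still between calls to the robot, and variables do not carry over. Pictures are saved under pics/ and viewed, and the job is handed in when it is done.

Besides the shell and the picture viewer there is one more tool, called after ">>>" as a command line: name --argument value ..., lists and objects as JSON in quotes. carry_out: Moves the arm, as the interface text tells. Its arguments: {"type":"object","properties":{"steps":{"type":"array"},"newtons":{"type":"number"}},"required":["steps"]}

```bash
mkdir -p pics; cat > h.py <<'E'
import numpy as np,cv2
from cell import ctrl,cams,job
def snap(n,f):
    im=cams.camera(n); cv2.imwrite('pics/'+f,cv2.cvtColor(im,cv2.COLOR_RGB2BGR)); return im
def ray(n,u,v,z):
    c=cams.calibration(n);R=np.array(c['R']);t=np.array(c['t']).ravel()
    C=-R.T@t; d=R.T@np.array([(u-c['cx'])/c['fx'],(v-c['cy'])/c['fy'],1]); return C+d*(z-C[2])/d[2]
def proj(n,X):
    c=cams.calibration(n);p=np.array(c['R'])@np.array(X)+np.array(c['t']).ravel()
    return c['fx']*p[0]/p[2]+c['cx'],c['fy']*p[1]/p[2]+c['cy']
E
python3 - <<'E'
from h import *
snap('top','t0.png');snap('scene','s0.png')
s=ctrl.get_state();print(s['t'],s['tool_pos'],np.round(s['tool_rot'],3),s['ft_force'],s['gripper_width'],ctrl.grasp_offset)
for n in('top','scene'):
    c=cams.calibration(n);print(n,-np.array(c['R']).T@np.array(c['t']).ravel(),c['fx'])
E
```

```text
0.1 [191.09819903 488.74131865 230.8043405 ] [[-0.001  0.364  0.931]
 [-0.001  0.931 -0.364]
 [-1.    -0.001 -0.   ]] [0.41532632 0.13550942 0.65428523] 0.9997326445555732 18.700000000000003
top [ 321.24575838  150.99269095 1082.60291066] 541.6140611894159
scene [  90.79985316 -553.39362105  623.73514732] 543.6322871933254
```

View pics/t0.png

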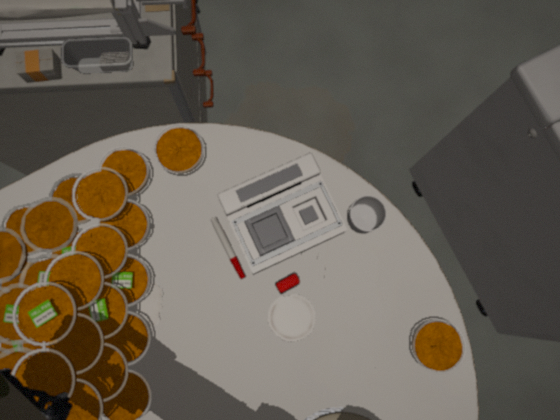

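View pics/s0.png

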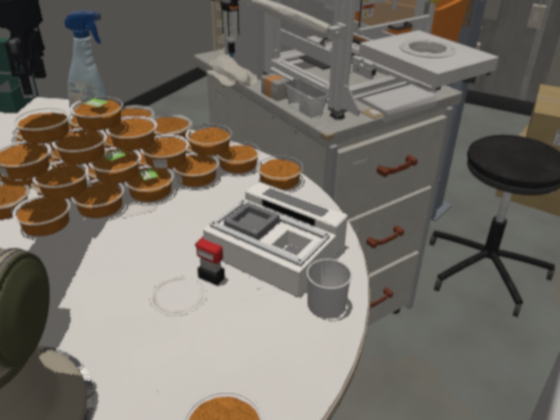

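The top view shows the counter at about (283,212) px, with the shutter frame at (268,231) and the square well at (308,212). The beaker is at (365,214), the stamp at (288,283), the pen at (228,247) and the cup at (180,150). I'll enlarge it to pick out the features.

```bash
python3 - <<'E'
import cv2
a=cv2.imread('pics/t0.png')[145:285,200:360]
cv2.imwrite('pics/t0z.png',cv2.resize(a,None,fx=4.2,fy=4.2,interpolation=cv2.INTER_CUBIC))
a=cv2.imread('pics/s0.png')[175:300,190:360]
cv2.imwrite('pics/s0z.png',cv2.resize(a,None,fx=4.5,fy=4.5,interpolation=cv2.INTER_CUBIC))
E
```

```text
(no output)
```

View pics/t0z.png

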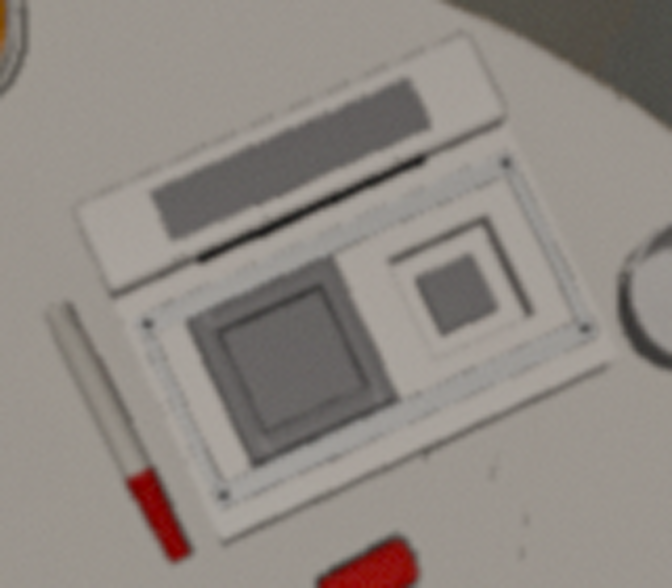

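View pics/s0z.png

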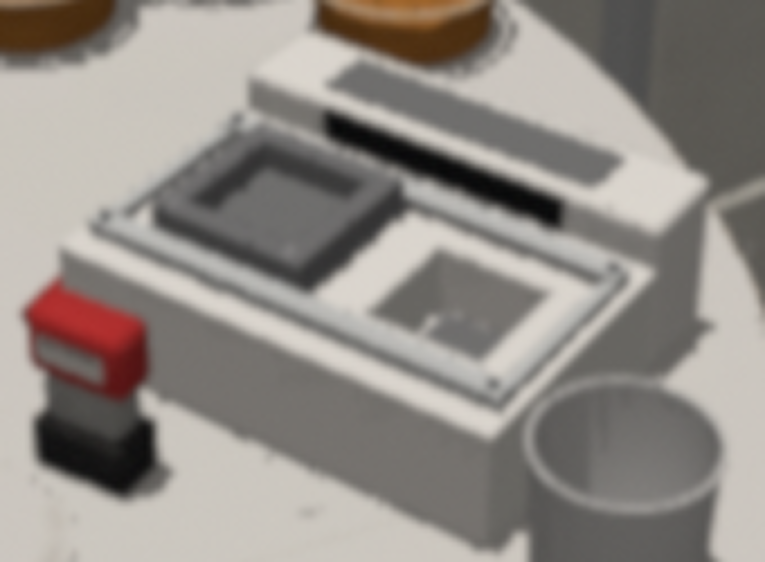

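```bash
python3 - <<'E'
from h import *
f=lambda x,y,z:ray('top',200+(x+.5)/4.2-.5,145+(y+.5)/4.2-.5,z)[:2]
g=lambda x,y,z:ray('scene',190+(x+.5)/4.5-.5,175+(y+.5)/4.5-.5,z)[:2]
d=np.array([f(*p,63) for p in[(148,323),(506,161),(586,328),(223,494)]])  # far-left, far-right, near-right, near-left
print(d,d.mean(0))
for i in range(4):print(np.linalg.norm(d[i]-d[i-1]))
y=(d[0]-d[1])+(d[3]-d[2]); x=(d[0]-d[3])+(d[1]-d[2]);print('yaw',np.arctan2(y[1],y[0])-np.pi/2,np.arctan2(x[1],x[0]))
yaw=(np.arctan2(y[1],y[0])-np.pi/2+np.arctan2(x[1],x[0]))/2
R=np.array([[np.cos(yaw),-np.sin(yaw)],[np.sin(yaw),np.cos(yaw)]])
c=d.mean(0)
own=lambda p:(p-c)@R
print('yaw',yaw,'c',c)
print('front deck',[own(f(*p,55)) for p in[(225,540),(610,365)]])
print('rim',[own(f(*p,73)) for p in[(188,322),(333,256),(397,402),(255,466)]])
print('sqwell',[own(f(*p,55)) for p in[(390,262),(487,217),(533,315)]])
print('pwr key',[own(f(*p,35)) for p in[(417,280),(478,253),(497,306),(440,335)]])
s=np.array([g(*p,63) for p in[(240,119),(617,267),(494,387),(104,217)]]);print('scene c',s.mean(0),s)
print('scene rim',[own(g(*p,73)) for p in[(255,128),(402,183),(303,266),(157,206)]])
print('base corners beaker',ray('top',366,214,69),'stamp top',ray('top',288,283,74),'pen',ray('top',228,247,10))
E
```

```text
[[467.87993016 210.4339371 ]
 [545.19444012  48.08008527]
 [468.2736051   11.88771186]
 [391.10817179 175.19295749]] [468.11403679 111.39867293]
84.4738393036372
179.82298700157287
85.01001560737612
180.61867940419097
yaw 0.44292676079855786 0.43507735583028395
yaw 0.4390020583144209 c [468.11403679 111.39867293]
front deck [array([-61.2045322,  98.0358271]), array([-61.4826584 , -94.25061252])]
rim [array([33.36013262, 73.34548174]), array([33.86735691,  1.65745278]), array([-38.05110723,   3.14987322]), array([-37.87014621,  72.56219659])]
sqwell [array([ 23.21955543, -22.73286635]), array([ 23.87456075, -72.30105805]), array([-26.11463718, -72.07062869])]
pwr key [array([ 12.98263719, -33.00775956]), array([ 12.80914607, -64.46270508]), array([-13.57957239, -61.87197108]), array([-14.96314063, -31.83648244])]
scene c [468.0208073  109.73571603] [[468.23019026 208.96679533]
 [546.45237641  47.02991486]
 [467.43571948   9.78823339]
 [389.96494305 173.15792054]]
scene rim [array([27.96862651, 69.82173438]), array([30.34921226, -0.8813625 ]), array([-35.90475417,  -1.32547686]), array([-37.39543541,  67.68200915])]
base corners beaker [484.83908154 -38.63124268  69.        ] stamp top [352.82534326 109.07331818  74.        ] pen [424.30403494 225.93850129  10.        ]
```

>>> carry_out --steps '[{"jaw":0,"offset":[0,0,0],"turn":[0.1265,0,0]},{"jaw":0,"offset":[0,0,0],"turn":[0.1265,0,0]},{"jaw":0,"offset":[0,0,0],"turn":[0.1265,0,0]},{"jaw":0,"offset":[0,0,0],"turn":[0.1265,0,0]},{"jaw":0,"offset":[0,0,0],"turn":[0.1265,0,0]},{"jaw":0,"offset":[0,0,0],"turn":[0.1265,0,0]},{"jaw":0,"offset":[0,0,0],"turn":[0,0,0]},{"jaw":0,"offset":[0,0,0],"turn":[0,0,0]}]' --newtons 40

```text
t: 0.9
tool_pos: [191.2, 488.9, 231.1]
tool_rot: [[-0.0, 0.904, 0.428], [-0.0, 0.428, -0.904], [-1.0, -0.0, 0.0]]
ft_force: [-0.2, 0.4, -0.2]
gripper_width: 0.003
```

```bash
cat >> h.py <<'E'
yaw=0.439; C=np.array([467,110.5]); RC=np.array([[np.cos(yaw),-np.sin(yaw)],[np.sin(yaw),np.cos(yaw)]])
def to(ox,oy,z):
    s=ctrl.get_state();p=np.array(s['tool_pos']);R=np.array(s['tool_rot'])
    X=np.r_[C+RC@[ox,oy],z]; print('t',s['t'],'tool',np.round(p,1),'own',np.round((p[:2]-C)@RC,1),'off',np.round(R.T@(X-p),1),'F',np.round(s['ft_force'],1),'w',round(s['gripper_width'],3));return R
E
python3 - <<'E'
from h import *
print(np.round(to(0,37,130),3))
E
```

```text
t 0.9 tool [191.2 488.9 231.1] own [-88.8 459.7] off [101.2  87.5 423. ] F [-0.2  0.4 -0.2] w 0.003
[[-0.     0.904  0.428]
 [-0.     0.428 -0.904]
 [-1.    -0.     0.   ]]
```

>>> carry_out --steps '[{"jaw":0,"offset":[0,5,25],"turn":[0,0,0]},{"jaw":0,"offset":[0,5,25],"turn":[0,0,0]},{"jaw":0,"offset":[0,5,25],"turn":[0,0,0]},{"jaw":0,"offset":[0,5,25],"turn":[0,0,0]},{"jaw":0,"offset":[0,5,25],"turn":[0,0,0]},{"jaw":0,"offset":[0,5,25],"turn":[0,0,0]},{"jaw":0,"offset":[0,5,25],"turn":[0,0,0]},{"jaw":0,"offset":[0,5,25],"turn":[0,0,0]},{"jaw":0,"offset":[10,5,25],"turn":[0,0,0]},{"jaw":0,"offset":[10,5,25],"turn":[0,0,0]},{"jaw":0,"offset":[10,5,25],"turn":[0,0,0]},{"jaw":0,"offset":[10,5,25],"turn":[0,0,0]},{"jaw":0,"offset":[10,5,25],"turn":[0,0,0]},{"jaw":0,"offset":[10,5,25],"turn":[0,0,0]},{"jaw":0,"offset":[10,5,25],"turn":[0,0,0]},{"jaw":0,"offset":[10,5,25],"turn":[0,0,0]},{"jaw":0,"offset":[10,7.5,23],"turn":[0,0,0]},{"jaw":0,"offset":[11,0,0],"turn":[0,0,0]},{"jaw":0,"offset":[0,0,0],"turn":[0,0,0]},{"jaw":0,"offset":[0,0,0],"turn":[0,0,0]}]'

```text
t: 2.9
tool_pos: [449.7, 143.8, 130.4]
tool_rot: [[-0.001, 0.904, 0.427], [0.0, 0.427, -0.904], [-1.0, -0.0, -0.0]]
ft_force: [0.2, -0.1, -1.2]
gripper_width: 0.001
```

```bash
python3 - <<'E'
from h import *
to(0,37,64)
for n in('top','scene'):
    snap(n,n+'1.png')
    a=cv2.imread(f'pics/{n}1.png')
    a=a[145:285,200:360] if n=='top' else a[125:290,170:380]
    cv2.imwrite(f'pics/{n}1z.png',cv2.resize(a,None,fx=3.6,fy=3.6,interpolation=cv2.INTER_CUBIC))
E
```

```text
t 2.9 tool [449.7 143.8 130.4] own [-1.5 37.5] off [66.4  1.5  0.5] F [ 0.2 -0.1 -1.2] w 0.001
```

View pics/top1z.png

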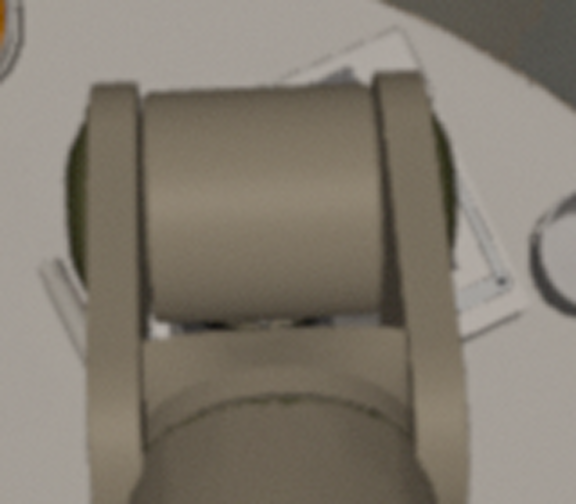

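View pics/scene1z.png

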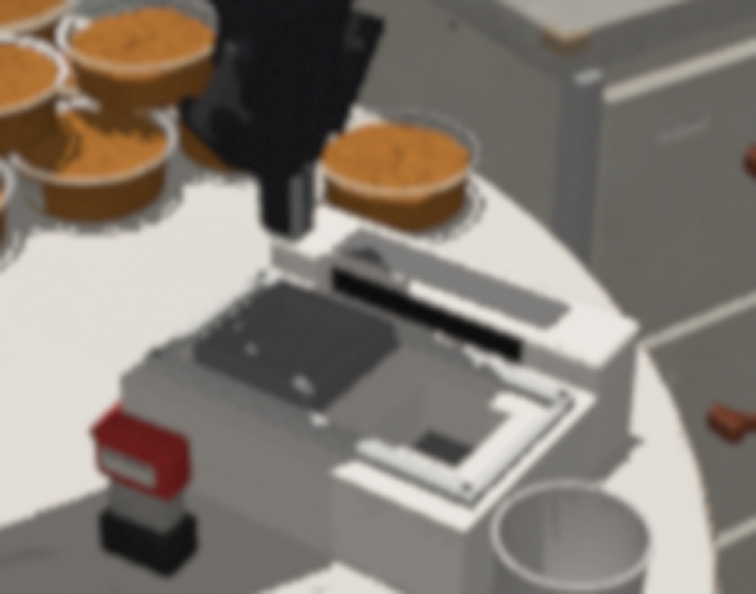

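The scene view shows the fingertip at about (250,189) px, above the pocket; the arm blocks the top view. Next I lower it into the pocket.

>>> carry_out --steps '[{"jaw":0,"offset":[15,1,0.5],"turn":[0,0,0]},{"jaw":0,"offset":[15,0,0],"turn":[0,0,0]},{"jaw":0,"offset":[10,0,0],"turn":[0,0,0]},{"jaw":0,"offset":[8,0,0],"turn":[0,0,0]},{"jaw":0,"offset":[5,0,0],"turn":[0,0,0]},{"jaw":0,"offset":[0,0,0],"turn":[0,0,0]},{"jaw":0,"offset":[0,0,0],"turn":[0,0,0]}]'

```text
t: 3.7
tool_pos: [451.6, 143.3, 77.6]
tool_rot: [[0.001, 0.905, 0.425], [0.0, 0.425, -0.905], [-1.0, 0.001, 0.0]]
ft_force: [0.0, 0.5, 1.4]
gripper_width: -0.003
```

```bash
python3 - <<'E'
from h import *
to(0,37,64)
print(proj('scene',ctrl.get_state()['tool_pos']))
for n in('scene',):
    snap(n,n+'2.png')
    a=cv2.imread(f'pics/{n}2.png')
    a=a[145:290,180:360]
    cv2.imwrite(f'pics/{n}2z.png',cv2.resize(a,None,fx=4,fy=4,interpolation=cv2.INTER_CUBIC))
E
```

```text
t 3.7 tool [451.6 143.3  77.6] own [-0.1 36.2] off [13.6  0.  -0.8] F [0.  0.5 1.4] w -0.003
(np.float64(251.4621720975965), np.float64(214.61761786436443))
```

View pics/scene2z.png

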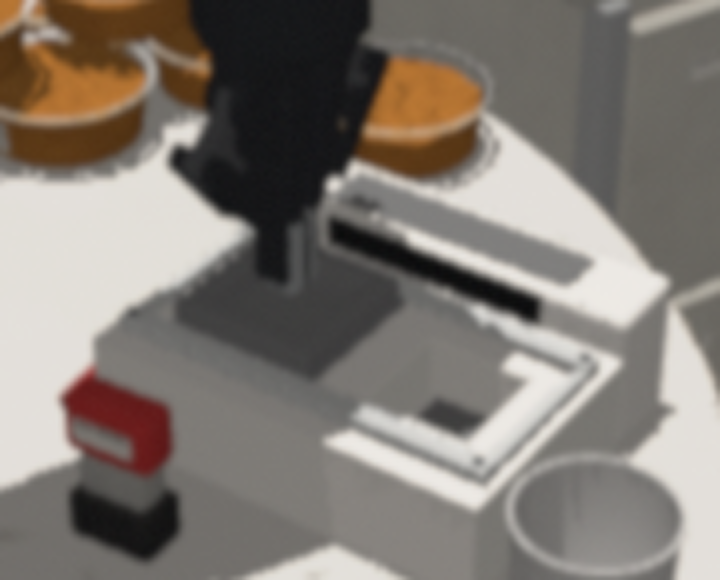

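The fingertip is at about (250,214) px, centred over the pocket. I'll lower it to z≈64, push gently towards −y, and check the force.

>>> carry_out --steps '[{"jaw":0,"offset":[6,0,0],"turn":[0,0,0]},{"jaw":0,"offset":[5,0,0],"turn":[0,0,0]},{"jaw":0,"offset":[2,0,0],"turn":[0,0,0]},{"jaw":0,"offset":[0,0,0],"turn":[0,0,0]},{"jaw":0,"offset":[0,0,4],"turn":[0,0,0]},{"jaw":0,"offset":[0,0,4],"turn":[0,0,0]},{"jaw":0,"offset":[0,0,4],"turn":[0,0,0]},{"jaw":0,"offset":[0,0,4],"turn":[0,0,0]},{"jaw":0,"offset":[0,0,4],"turn":[0,0,0]},{"jaw":0,"offset":[0,0,4],"turn":[0,0,0]},{"jaw":0,"offset":[0,0,0],"turn":[0,0,0]}]'

```text
t: 4.85
tool_pos: [461.8, 121.0, 64.3]
tool_rot: [[0.0, 0.905, 0.425], [-0.0, 0.425, -0.905], [-1.0, 0.0, 0.0]]
ft_force: [0.8, 0.1, -0.5]
gripper_width: -0.002
```

```bash
python3 - <<'E'
from h import *
to(0,-63,64)
E
```

```text
t 4.85 tool [461.8 121.   64.3] own [-0.3 11.7] off [ 0.3  0.3 74.7] F [ 0.8  0.1 -0.5] w -0.002
```

>>> carry_out --steps '[{"jaw":0,"offset":[0,0,8],"turn":[0,0,0]},{"jaw":0,"offset":[0,0,8],"turn":[0,0,0]},{"jaw":0,"offset":[0,0,8],"turn":[0,0,0]},{"jaw":0,"offset":[0,0,8],"turn":[0,0,0]},{"jaw":0,"offset":[0,0,8],"turn":[0,0,0]},{"jaw":0,"offset":[0,0,8],"turn":[0,0,0]},{"jaw":0,"offset":[0,0,6],"turn":[0,0,0]},{"jaw":0,"offset":[0,0,4],"turn":[0,0,0]},{"jaw":0,"offset":[0,0,4],"turn":[0,0,0]},{"jaw":0,"offset":[0,0,2],"turn":[0,0,0]},{"jaw":0,"offset":[0,0,0],"turn":[0,0,0]},{"jaw":0,"offset":[0,0,0],"turn":[0,0,0]}]'

```text
t: 6.05
tool_pos: [488.6, 63.5, 64.3]
tool_rot: [[-0.0, 0.905, 0.425], [-0.0, 0.425, -0.905], [-1.0, -0.0, 0.0]]
ft_force: [0.7, -0.2, 1.1]
gripper_width: 0.001
```

```bash
python3 - <<'E'
from h import *
to(0,-63,64)
for n in('scene',):
    snap(n,n+'3.png')
    a=cv2.imread(f'pics/{n}3.png')
    a=a[145:290,180:360]
    cv2.imwrite(f'pics/{n}3z.png',cv2.resize(a,None,fx=4,fy=4,interpolation=cv2.INTER_CUBIC))
E
```

```text
t 6.05 tool [488.6  63.5  64.3] own [ -0.4 -51.8] off [ 0.3  0.4 11.2] F [ 0.7 -0.2  1.1] w 0.001
```

View pics/scene3z.png

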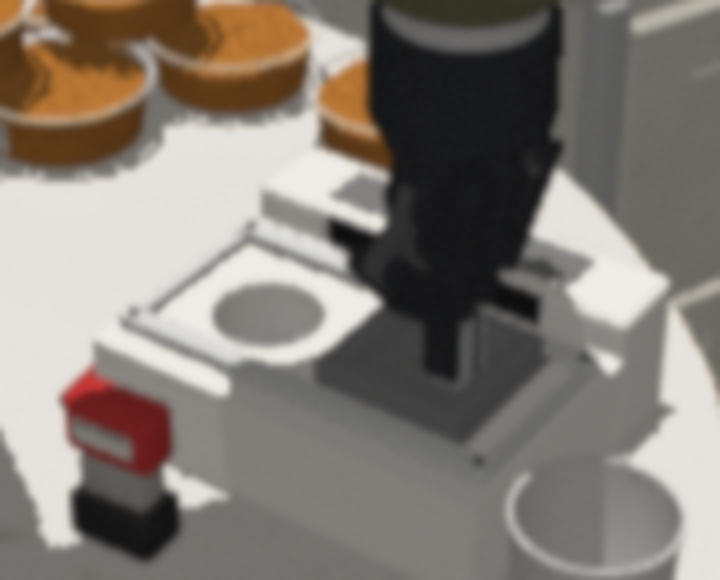

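The shutter is nearly off: the round well is visible at (247,223) px. I'll push it the rest of the way to its stop in small steps.

>>> carry_out --steps '[{"jaw":0,"offset":[0,0,3],"turn":[0,0,0]},{"jaw":0,"offset":[0,0,3],"turn":[0,0,0]},{"jaw":0,"offset":[0,0,2],"turn":[0,0,0]},{"jaw":0,"offset":[0,0,1],"turn":[0,0,0]},{"jaw":0,"offset":[0,0,0],"turn":[0,0,0]},{"jaw":0,"offset":[0,0,0],"turn":[0,0,0]}]'

```text
t: 6.7
tool_pos: [492.7, 55.3, 64.3]
tool_rot: [[0.0, 0.905, 0.425], [-0.0, 0.425, -0.905], [-1.0, 0.0, 0.0]]
ft_force: [-0.1, 0.0, 0.6]
gripper_width: 0.001
```

```bash
python3 - <<'E'
from h import *
to(0,-63,64)
E
```

```text
t 6.7 tool [492.7  55.3  64.3] own [ -0.2 -60.9] off [0.3 0.2 2.1] F [-0.1  0.   0.6] w 0.001
```

>>> carry_out --steps '[{"jaw":0,"offset":[0,0,1],"turn":[0,0,0]},{"jaw":0,"offset":[0,0,1],"turn":[0,0,0]},{"jaw":0,"offset":[0,0,0],"turn":[0,0,0]}]'

```text
t: 7.0
tool_pos: [493.1, 54.3, 64.3]
tool_rot: [[-0.001, 0.905, 0.425], [0.001, 0.425, -0.905], [-1.0, -0.0, -0.002]]
ft_force: [-0.8, 4.7, 1.6]
gripper_width: 0.001
```

>>> carry_out --steps '[{"jaw":0,"offset":[0,0,0.5],"turn":[0,0,0]},{"jaw":0,"offset":[0,0,0.5],"turn":[0,0,0]},{"jaw":0,"offset":[0,0,0],"turn":[0,0,0]}]'

```text
t: 7.3
tool_pos: [493.1, 54.2, 64.3]
tool_rot: [[-0.002, 0.905, 0.425], [0.003, 0.425, -0.905], [-1.0, -0.0, -0.003]]
ft_force: [-3.0, 10.9, 3.1]
gripper_width: 0.002
```

```bash
python3 - <<'E'
from h import *
to(0,-63,64)
snap('scene','s4.png');snap('top','t4.png')
a=cv2.imread('pics/s4.png')[145:290,180:360]
cv2.imwrite('pics/s4z.png',cv2.resize(a,None,fx=4,fy=4,interpolation=cv2.INTER_CUBIC))
a=cv2.imread('pics/t4.png')[145:290,180:380]
cv2.imwrite('pics/t4z.png',cv2.resize(a,None,fx=4,fy=4,interpolation=cv2.INTER_CUBIC))
E
```

```text
t 7.3 tool [493.1  54.2  64.3] own [ -0.3 -62.1] off [0.3 0.3 0.9] F [-3.  10.9  3.1] w 0.002
```

View pics/s4z.png

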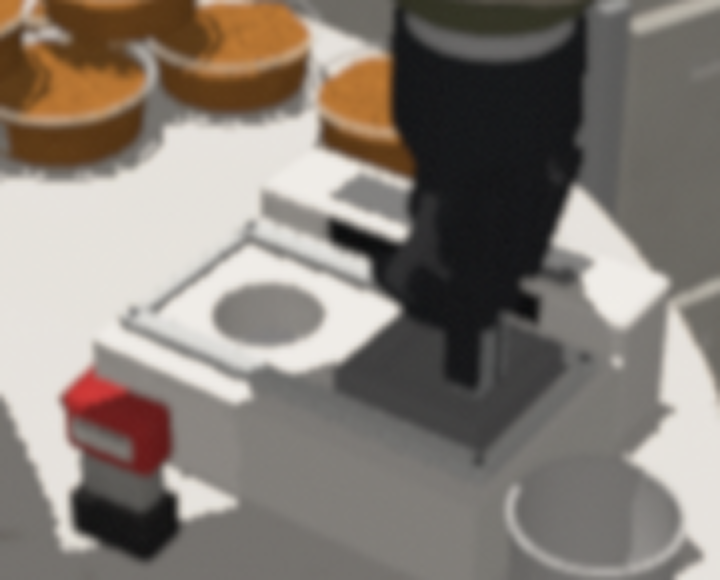

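View pics/t4z.png

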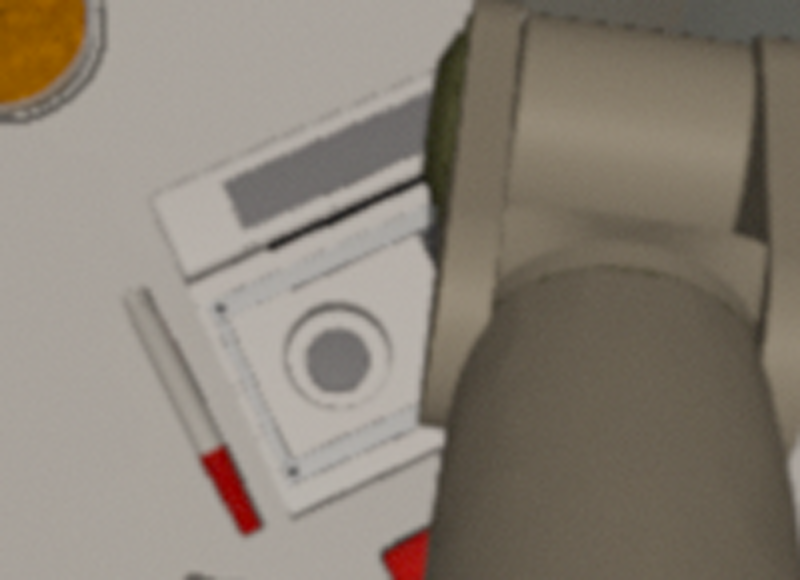

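The shutter is against its stop: reaction about 11 N, and the tip sits where I predicted. The round well is at zoom (339,356) and the key at (338,360). I'll locate the key and move over it.

```bash
python3 - <<'E'
from h import *
for p,z in(((339,356),55),((338,360),35)):
    w=ray('top',180+(p[0]+.5)/4-.5,145+(p[1]+.5)/4-.5,z)[:2];print(w,(w-C)@RC)
w=ray('scene',180+(269)/4-.5,145+(314.5)/4-.5,55)[:2];print(w,(w-C)@RC)
to(0,48,90)
E
```

```text
[446.45302568 154.08803522] [-0.07223288 48.18806648]
[446.92476949 154.60705624] [ 0.57538068 48.45736504]
[446.67591086 152.82247607] [-0.40838861 46.94777735]
t 7.4 tool [493.1  54.2  64.3] own [ -0.3 -62.1] off [ -25.4    0.3 -110.2] F [-4.1 10.7  3.2] w -0.002
```

>>> carry_out --steps '[{"jaw":0,"offset":[0,0,-3],"turn":[0,0,0]},{"jaw":0,"offset":[0,0,-5],"turn":[0,0,0]},{"jaw":0,"offset":[-10,0,0],"turn":[0,0,0]},{"jaw":0,"offset":[-14,0,0],"turn":[0,0,0]},{"jaw":0,"offset":[-6,0,0],"turn":[0,0,0]},{"jaw":0,"offset":[0,0,0],"turn":[0,0,0]}]'

```text
t: 8.0
tool_pos: [491.0, 59.8, 95.4]
tool_rot: [[0.002, 0.905, 0.425], [-0.0, 0.425, -0.905], [-1.0, 0.002, 0.001]]
ft_force: [-0.2, 0.5, 0.8]
gripper_width: 0.0
```

```bash
python3 - <<'E'
from h import *
to(0,48,90)
E
```

```text
t 8.0 tool [491.   59.8  95.4] own [  0.2 -56.1] off [   5.2   -0.2 -104.1] F [-0.2  0.5  0.8] w 0.0
```

>>> carry_out --steps '[{"jaw":0,"offset":[0,0,-10],"turn":[0,0,0]},{"jaw":0,"offset":[0,0,-20],"turn":[0,0,0]},{"jaw":0,"offset":[0,0,-20],"turn":[0,0,0]},{"jaw":0,"offset":[0,0,-20],"turn":[0,0,0]},{"jaw":0,"offset":[0,0,-20],"turn":[0,0,0]},{"jaw":0,"offset":[0,0,-14],"turn":[0,0,0]},{"jaw":0,"offset":[0,0,0],"turn":[0,0,0]},{"jaw":0,"offset":[10,0,0],"turn":[0,0,0]},{"jaw":0,"offset":[10,0,0],"turn":[0,0,0]},{"jaw":0,"offset":[10,0,0],"turn":[0,0,0]},{"jaw":0,"offset":[0,0,0],"turn":[0,0,0]}]'

```text
t: 9.1
tool_pos: [445.5, 153.5, 62.5]
tool_rot: [[-0.003, 0.906, 0.424], [-0.0, 0.424, -0.906], [-1.0, -0.003, -0.001]]
ft_force: [-0.1, 0.6, 0.2]
gripper_width: 0.001
```

```bash
python3 - <<'E'
from h import *
to(0,48,38)
snap('scene','s5.png')
a=cv2.imread('pics/s5.png')[145:290,180:360]
cv2.imwrite('pics/s5z.png',cv2.resize(a,None,fx=4,fy=4,interpolation=cv2.INTER_CUBIC))
E
```

```text
t 9.1 tool [445.5 153.5  62.5] own [-1.2 48.1] off [24.5  1.3  0.1] F [-0.1  0.6  0.2] w 0.001
```

View pics/s5z.png

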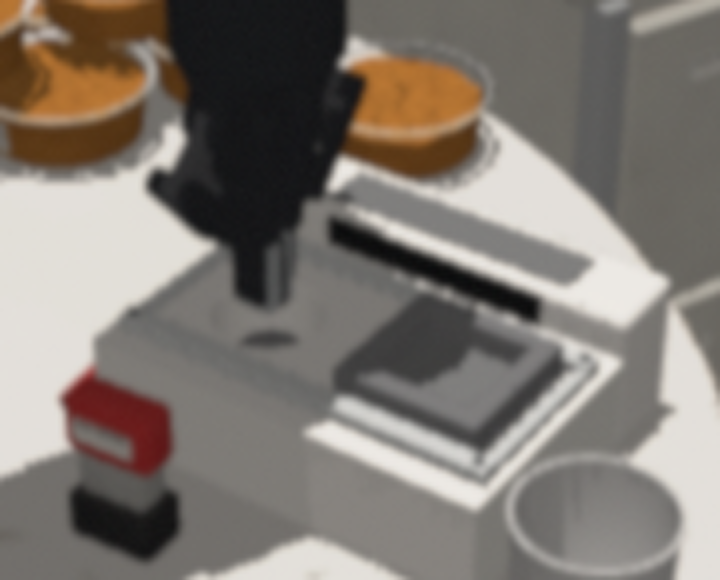

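The tip is centred over the round well and the shutter is parked over the square well. I'll descend and press.

>>> carry_out --steps '[{"jaw":0,"offset":[8,1,0],"turn":[0,0,0]},{"jaw":0,"offset":[8,0,0],"turn":[0,0,0]},{"jaw":0,"offset":[6,0,0],"turn":[0,0,0]},{"jaw":0,"offset":[3,0,0],"turn":[0,0,0]},{"jaw":0,"offset":[2,0,0],"turn":[0,0,0]},{"jaw":0,"offset":[2,0,0],"turn":[0,0,0]},{"jaw":0,"offset":[0,0,0],"turn":[0,0,0]}]'

```text
t: 9.85
tool_pos: [447.2, 154.5, 35.3]
tool_rot: [[0.0, 0.905, 0.425], [0.0, 0.425, -0.905], [-1.0, 0.0, 0.0]]
ft_force: [0.0, 1.0, -0.1]
gripper_width: 0.001
```

>>> carry_out --steps '[{"jaw":0,"offset":[1,0,0],"turn":[0,0,0]},{"jaw":0,"offset":[1,0,0],"turn":[0,0,0]},{"jaw":0,"offset":[0,0,0],"turn":[0,0,0]}]'

```text
t: 10.15
tool_pos: [447.3, 154.5, 33.4]
tool_rot: [[0.0, 0.905, 0.425], [0.0, 0.425, -0.905], [-1.0, 0.0, 0.0]]
ft_force: [-0.7, 0.5, 1.6]
gripper_width: 0.002
```

>>> carry_out --steps '[{"jaw":0,"offset":[1,0,0],"turn":[0,0,0]},{"jaw":0,"offset":[1,0,0],"turn":[0,0,0]},{"jaw":0,"offset":[1,0,0],"turn":[0,0,0]},{"jaw":0,"offset":[0.5,0,0],"turn":[0,0,0]},{"jaw":0,"offset":[0,0,0],"turn":[0,0,0]}]'

```text
t: 10.65
tool_pos: [447.3, 154.5, 30.0]
tool_rot: [[0.0, 0.905, 0.425], [0.0, 0.425, -0.905], [-1.0, 0.0, 0.0]]
ft_force: [-2.2, 0.2, 5.5]
gripper_width: 0.002
```

>>> carry_out --steps '[{"jaw":0,"offset":[0.5,0,0],"turn":[0,0,0]},{"jaw":0,"offset":[0.5,0,0],"turn":[0,0,0]},{"jaw":0,"offset":[0,0,0],"turn":[0,0,0]},{"jaw":0,"offset":[0,0,0],"turn":[0,0,0]},{"jaw":0,"offset":[0,0,0],"turn":[0,0,0]}]'

```text
t: 11.15
tool_pos: [447.4, 154.5, 29.8]
tool_rot: [[0.001, 0.905, 0.425], [-0.0, 0.425, -0.905], [-1.0, 0.001, 0.0]]
ft_force: [-4.6, -1.1, 17.5]
gripper_width: 0.001
```

The key bottomed out (17.5 N at z 29.8) and I held it there. Now I'll retract straight up and go back to the pocket.

>>> carry_out --steps '[{"jaw":0,"offset":[-5,0,0],"turn":[0,0,0]},{"jaw":0,"offset":[-10,0,0],"turn":[0,0,0]},{"jaw":0,"offset":[-15,0,0],"turn":[0,0,0]},{"jaw":0,"offset":[-20,0,0],"turn":[0,0,0]},{"jaw":0,"offset":[-15,0,0],"turn":[0,0,0]},{"jaw":0,"offset":[0,0,10],"turn":[0,0,0]},{"jaw":0,"offset":[0,0,20],"turn":[0,0,0]},{"jaw":0,"offset":[0,0,20],"turn":[0,0,0]},{"jaw":0,"offset":[0,0,20],"turn":[0,0,0]},{"jaw":0,"offset":[0,0,20],"turn":[0,0,0]},{"jaw":0,"offset":[0,0,6],"turn":[0,0,0]},{"jaw":0,"offset":[0,0,0],"turn":[0,0,0]}]'

```text
t: 12.35
tool_pos: [487.8, 67.0, 93.2]
tool_rot: [[-0.001, 0.906, 0.424], [0.0, 0.424, -0.906], [-1.0, -0.001, -0.001]]
ft_force: [0.1, -0.1, -1.0]
gripper_width: -0.0
```

```bash
python3 - <<'E'
from h import *
to(0,-48,64)
for n in('scene','top'):
    snap(n,n+'6.png')
    a=cv2.imread(f'pics/{n}6.png')[145:290,180:360]
    cv2.imwrite(f'pics/{n}6z.png',cv2.resize(a,None,fx=4,fy=4,interpolation=cv2.INTER_CUBIC))
E
```

```text
t 12.35 tool [487.8  67.   93.2] own [  0.3 -48.3] off [29.2 -0.3 -0.3] F [ 0.1 -0.1 -1. ] w -0.0
```

View pics/scene6z.png

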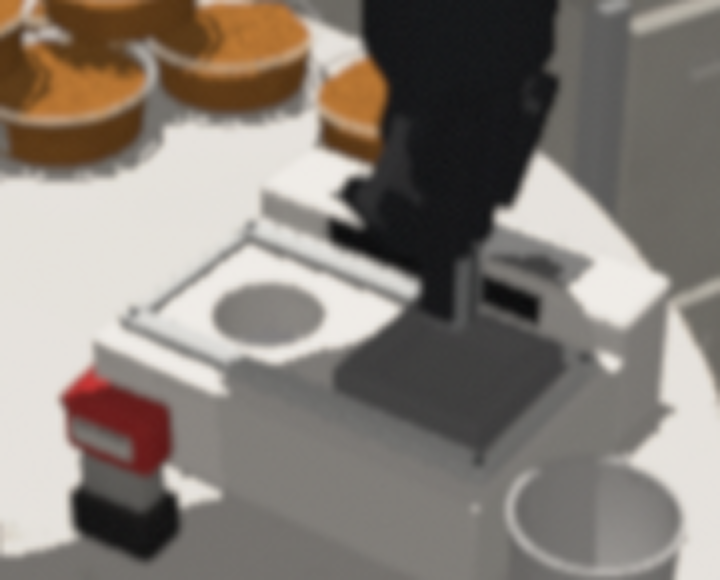

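View pics/top6z.png

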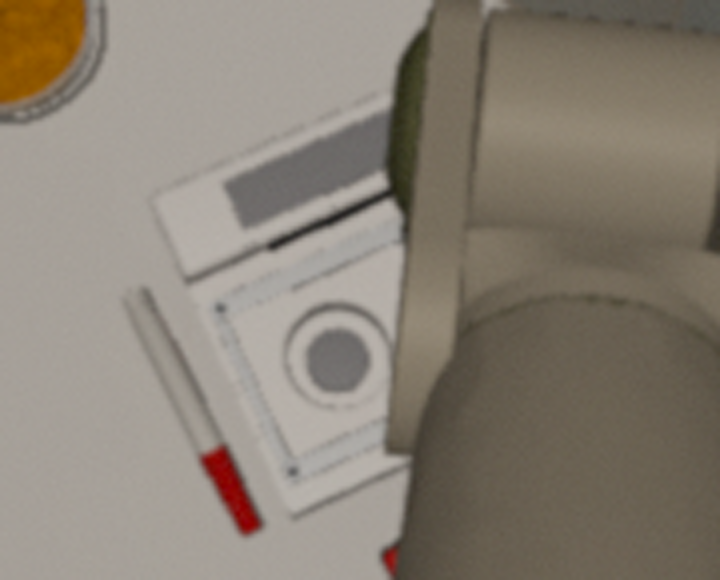

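The key looks the same as before the press, so it is back up, and the tip is centred above the pocket. I'll lower it and push the shutter back.

>>> carry_out --steps '[{"jaw":0,"offset":[10,0,0],"turn":[0,0,0]},{"jaw":0,"offset":[10,0,0],"turn":[0,0,0]},{"jaw":0,"offset":[7,0,0],"turn":[0,0,0]},{"jaw":0,"offset":[2,0,0],"turn":[0,0,0]},{"jaw":0,"offset":[0,0,0],"turn":[0,0,0]},{"jaw":0,"offset":[0,0,-5],"turn":[0,0,0]},{"jaw":0,"offset":[0,0,-5],"turn":[0,0,0]},{"jaw":0,"offset":[0,0,-5],"turn":[0,0,0]},{"jaw":0,"offset":[0,0,-8],"turn":[0,0,0]},{"jaw":0,"offset":[0,0,-8],"turn":[0,0,0]},{"jaw":0,"offset":[0,0,-8],"turn":[0,0,0]},{"jaw":0,"offset":[0,0,-8],"turn":[0,0,0]},{"jaw":0,"offset":[0,0,-8],"turn":[0,0,0]},{"jaw":0,"offset":[0,0,-8],"turn":[0,0,0]},{"jaw":0,"offset":[0,0,-8],"turn":[0,0,0]},{"jaw":0,"offset":[0,0,-8],"turn":[0,0,0]},{"jaw":0,"offset":[0,0,-8],"turn":[0,0,0]},{"jaw":0,"offset":[0,0,-6],"turn":[0,0,0]},{"jaw":0,"offset":[0,0,-4],"turn":[0,0,0]},{"jaw":0,"offset":[0,0,0],"turn":[0,0,0]}]'

```text
t: 14.45
tool_pos: [446.4, 155.9, 64.7]
tool_rot: [[-0.0, 0.905, 0.425], [0.0, 0.425, -0.905], [-1.0, -0.0, -0.0]]
ft_force: [-1.1, -0.1, 0.6]
gripper_width: -0.0
```

>>> carry_out --steps '[{"jaw":0,"offset":[0,0,-4],"turn":[0,0,0]},{"jaw":0,"offset":[0,0,-4],"turn":[0,0,0]},{"jaw":0,"offset":[0,0,-2],"turn":[0,0,0]},{"jaw":0,"offset":[0,0,-1],"turn":[0,0,0]},{"jaw":0,"offset":[0,0,0],"turn":[0,0,0]}]'

```text
t: 14.95
tool_pos: [441.9, 165.5, 64.8]
tool_rot: [[-0.0, 0.905, 0.425], [0.0, 0.425, -0.905], [-1.0, -0.0, -0.0]]
ft_force: [-0.1, 0.3, 0.9]
gripper_width: 0.005
```

```bash
python3 - <<'E'
from h import *
to(0,62,64)
E
```

```text
t 14.95 tool [441.9 165.5  64.8] own [ 0.7 60.4] off [ 0.8 -0.7 -1.6] F [-0.1  0.3  0.9] w 0.005
```

>>> carry_out --steps '[{"jaw":0,"offset":[0,0,-1],"turn":[0,0,0]},{"jaw":0,"offset":[0,0,-1],"turn":[0,0,0]},{"jaw":0,"offset":[0,0,0],"turn":[0,0,0]}]'

```text
t: 15.25
tool_pos: [441.2, 167.1, 64.8]
tool_rot: [[0.0, 0.905, 0.425], [-0.0, 0.425, -0.905], [-1.0, 0.0, 0.0]]
ft_force: [0.9, -2.0, -0.7]
gripper_width: 0.003
```

>>> carry_out --steps '[{"jaw":0,"offset":[0,0,-0.5],"turn":[0,0,0]},{"jaw":0,"offset":[0,0,-0.5],"turn":[0,0,0]},{"jaw":0,"offset":[0,0,0],"turn":[0,0,0]}]'

```text
t: 15.55
tool_pos: [441.2, 167.3, 64.8]
tool_rot: [[0.001, 0.905, 0.425], [-0.002, 0.425, -0.905], [-1.0, 0.0, 0.002]]
ft_force: [2.6, -8.9, -1.0]
gripper_width: -0.0
```

The shutter is at its stop (about 9 N). I'll back off, lift clear and check.

>>> carry_out --steps '[{"jaw":0,"offset":[0,0,3],"turn":[0,0,0]},{"jaw":0,"offset":[0,0,5],"turn":[0,0,0]},{"jaw":0,"offset":[-10,0,0],"turn":[0,0,0]},{"jaw":0,"offset":[-15,0,0],"turn":[0,0,0]},{"jaw":0,"offset":[-25,0,0],"turn":[0,0,0]},{"jaw":0,"offset":[-25,0,0],"turn":[0,0,0]},{"jaw":0,"offset":[-25,0,0],"turn":[0,0,0]},{"jaw":0,"offset":[0,0,-25],"turn":[0,0,0]},{"jaw":0,"offset":[0,0,-25],"turn":[0,0,0]},{"jaw":0,"offset":[0,0,-25],"turn":[0,0,0]},{"jaw":0,"offset":[0,0,-25],"turn":[0,0,0]},{"jaw":0,"offset":[0,0,-25],"turn":[0,0,0]},{"jaw":0,"offset":[0,0,-25],"turn":[0,0,0]},{"jaw":0,"offset":[0,0,-25],"turn":[0,0,0]},{"jaw":0,"offset":[0,0,-25],"turn":[0,0,0]},{"jaw":0,"offset":[0,0,0],"turn":[0,0,0]},{"jaw":0,"offset":[0,0,0],"turn":[0,0,0]}]'

```text
t: 17.25
tool_pos: [359.0, 341.9, 165.3]
tool_rot: [[0.0, 0.905, 0.426], [0.0, 0.426, -0.905], [-1.0, 0.0, 0.0]]
ft_force: [0.2, -1.0, 0.3]
gripper_width: 0.0
```

```bash
python3 - <<'E'
from h import *
to(0,62,64)
snap('top','t7.png')
a=cv2.imread('pics/t7.png')
cv2.imwrite('pics/t7z.png',cv2.resize(a[125:295,160:390],None,fx=3.4,fy=3.4,interpolation=cv2.INTER_CUBIC))
b=cv2.imread('pics/t0.png');print('changed red mask px', [ (cv2.moments(cv2.inRange(i[200:300,220:310],(0,0,110),(60,60,255)),True)) ['m10'] for i in(a,b)])
E
```

```text
t 17.25 tool [359.  341.9 165.3] own [  0.6 255.3] off [101.3  -0.9 193.3] F [ 0.2 -1.   0.3] w 0.0
changed red mask px [18010.0, 16743.0]
```

View pics/t7z.png

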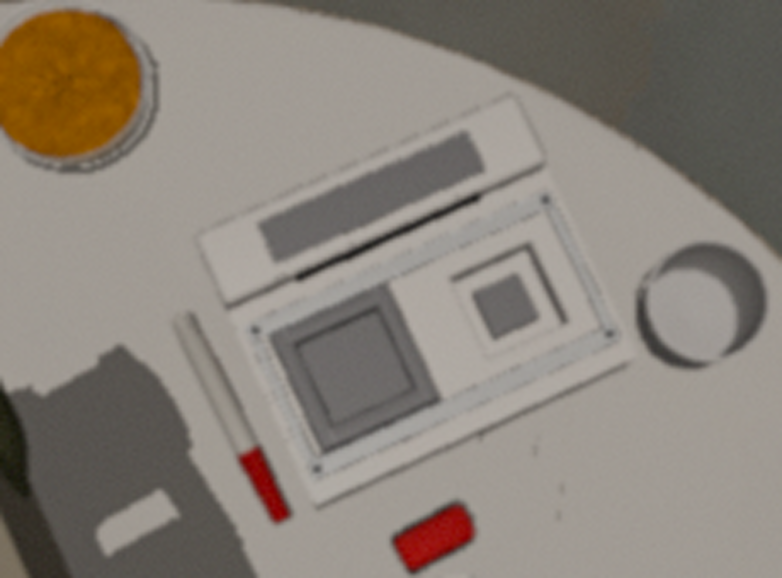

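The shutter covers the round well again, with its rim corners at zoom (273,335), (388,285), (440,400) and (320,450). I'll check its position and whether the bystanders moved, then hand in.

```bash
python3 - <<'E'
from h import *
q=[(( ray('top',160+(x+.5)/3.4-.5,125+(y+.5)/3.4-.5,73)[:2])-C)@RC for x,y in[(273,335),(388,285),(440,400),(320,450)]]
print(np.mean(q,0))
a=cv2.imread('pics/t7.png');b=cv2.imread('pics/t0.png')
for n,(x,y,w,h) in dict(beaker=(340,190,50,50),stamp=(268,265,40,35),pencap=(226,252,25,30),cup=(145,120,70,62)).items():
    A=a[y:y+h,x:x+w].astype(np.float32).mean(2);B=b[y:y+h,x:x+w].astype(np.float32).mean(2)
    print(n,cv2.phaseCorrelate(B,A),abs(A-B).mean())
E
```

```text
[-0.19903775 48.68974497]
beaker ((-0.01778014118502469, -0.060287891773899815), 0.9758640933990479) 6.2012
stamp ((-0.011798198495302614, -0.04171581336938601), 1.0424162911044226) 6.0830956
pencap ((0.13522545365288074, -0.3143080912992797), 0.8231373914082845) 7.024
cup ((-0.029170602844061477, -0.028894113671036337), 0.9922031566190223) 5.2384024
```

```bash
python3 -c "
from cell import job;print(job.hand_in())"
```

```text
the job is handed in; nothing more can be done
None
```

I completed the whole sequence and handed the job in at about 17 s of the 51 s allowed; the hand-in reports no verdict.

- **Opening:** with the gripper shut, I put the fingertip in the pocket and pushed the shutter to its open stop. The tip stopped within 1 mm of where I expected, with about 11 N of reaction.
- **Key press:** I pressed the round-well key until it bottomed, with the tip at z 29.8 mm and 17.5 N. I held it for about 0.3 s, then released it. The next picture showed it looking as it did before the press; its height was not measured directly.
- **Closing:** I pushed the shutter back to its other stop (about 9 N) and moved the arm well clear.

**Last checks:**
- The shutter centre measured +48.7 mm along the counter's y, where fully closed is +48 mm.
- The beaker, stamp, pen and cup had shifted by less than 0.4 pixel, under 1 mm.
- I did not go into the square well, and its key looks unchanged.
- A crude red-colour sum over the stamp and pen differed by about 8% between the first and last pictures. I put that down to lighting and shadow, because the shift measurement showed no movement.

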